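# Feed an inlay tile and hold it down with the press stick

## Task

Push the orange spring slide of the feeder on the wooden art panel fully in so that it drives the blue tile out onto its place at the end stop, and let the slide spring back. Then take the yellow-handled press stick out of its wooden stand and hold it upright with its rubber foot on the red dot of the tile, pressing lightly so that the sprung tip is pushed in about halfway (never hard); finish while holding it there, with the stick still in the gripper. Do not touch the tile with the gripper, and leave the cup, jars, tape and brush where they are.

Things in the scene. Friction and masses are not known exactly. Their poses are not given: they have to be found in the camera images.
- panel: Painted wooden art panel, fixed, 200 (its x) x 340 (its y) x 30 high, origin at the centre of its underside, z up, turned about the vertical. On top along its y axis, the tile feeder: aluminium rails 42 apart, 11 high, with lips over the tile's edges, from y -30 to +34; then wooden strips 4 high at both sides and an end stop 4 high with its face at y +81
- pusher (a joint): Feeder slide, 0 = out (rest) to 0.060 = fully in (m), moves along panel +y. A spring pushes it back: about 2 N at the start, 6 N fully in; it returns by itself when released. Fully in, its blade has driven the tile's centre to the point seat (1 mm short of the end stop)
- pusher_lug (a point): Middle of the top edge of the rear face (towards panel -y) of the slide's orange upright lug: 38 wide (panel x), 10 thick, standing from the panel's top to 65 above the table. Push this face towards panel +y, e.g. with closed fingertips lowered behind it; the panel is flat and free for 65 mm behind it at rest
- seat (a point): Centre of the tile's place (pale square) on the panel's top face, at panel (0, +60), 30 above the table
- tile: Blue tile 40 x 40 x 6, 25 g, loose, lying flat on the panel between the feeder's rails and under their lips, its rear edge 1 to 12 mm ahead of the slide's blade. Origin at the centre of its underside
- tile_mark (a point): Red dot (11 across, on a white disc 18 across) at the centre of the tile's top face: the spot to press
- press: Press stick, loose, 125 g, upright in its stand, any yaw. Origin: centre of the steel barrel's lower end (25 above the table in the stand); z to the handle. Barrel 16 across, z 0 to 50; brass collar 38 across, z 50 to 56, rests on the stand; yellow handle 24 x 24 square to its x, y, z 56 to 136. Sprung tip below, foot's underside at z -20 when free. Draw it over 75 straight up to clear the stand
- press_tip (a joint): How far the stick's sprung tip is pushed in, 0 (free) to 0.015 (bottomed), m; spring of 300 N/m, so halfway (7.5 mm) is about 2.3 N
- press_foot (a point): Centre of the underside of the stick's rubber foot
- stand: Wooden stand block for the stick, fixed, 64 x 64 x 75 high, with an upright hole 21 across in the middle of its top; origin at the centre of its underside. It stands to the left or the right of the panel
- water_jar: Bystander, loose: white ceramic jar, 68 wide, 95 tall; origin at the centre of its underside
- teacup: Bystander, loose: black teacup standing on and joined to its white saucer (140 across), 86 tall; origin at the centre of its underside
- paint_red_jar: Bystander, loose: paint jar with red cap, 48 wide, 60 tall; origin at the centre of its underside
- paint_green_jar: Bystander, loose: paint jar with green cap, 48 wide, 60 tall; origin at the centre of its underside
- tape_roll: Bystander, loose: roll of paper tape lying flat, 90 outside, 22 high; origin at the centre of its underside
- brush: Bystander, loose: paint brush lying on the table; origin on the table at the middle of its length
Not all that is in view belongs to the job. What is meant by the press is not green or turquoise, and is the larger of those in its own colour.

How it is judged:
By the outcome, as a careful person would: the job done as asked, in the order asked, and still so for the second after the job is handed in, while the arm keeps its last pose, push and grip.
It also fails if it takes over 64 s, if anything falls off the work surface, if the arm or the gripper's body presses on something with over 40 N, if the wrist force passes 120 N, or if a joint passes its speed limit or range.

## Robot

A 7-joint arm with a two-finger parallel gripper is mounted at the origin on the work surface. World frame = base frame: x ahead of the robot, y to its left, z up, the work surface at z = 0. Lengths are in mm, angles in rad, forces in N, time in s.
With the tool pointing down it reaches from about 400 to 850 mm from the base axis. Payload 6.9 kg.
Tool frame: the origin (TCP) lies on the mounting face of the last link; the fingertips stand 173 mm ahead of it and the grasp point (between the pads) lies 155 mm ahead of it (env.tip_extent is the distance from the TCP to the fingertips, in mm); z points along the fingers, y is the line along which they close (so a half turn about z gives the same grasp; the last joint's range is limited). The gripper opens to 85 mm and grips with 20 to 120 N. Pads are 22 mm wide; open, the fingers measure 114 mm over their backs; the gripper's body (76 mm by 85 mm) begins 54 mm behind the grasp point. The pads swing forward as they close: fully open they stand 13 mm farther back than shut.
Start: joints at [-1.097, 0.507, -0.238, 1.5, 0.126, 1.149, -0.155], TCP at [225.331, 582.961, 404.675] pointing down, gripper open.
Joint ranges: [-3.08, 3.08], [-0.24, 2.05], [-1.43, 1.35], [0, 2.5], [-1.52, 4.66], [0.17, 1.96], [-2.89, 2.89]. Speed limits (rad/s): [2.39, 2.39, 3.14, 3.14, 3.14, 3.14, 3.14].

## Interface

Orientations are given as a unit quaternion [x, y, z, w].
In Python, from plant import env, camera gives the robot as it stands.
- The arm moves only by the shell command python3 -m pendant 'ROWS' [FORCE]. ROWS is JSON, a list of rows, each a list of 3 entries, a list of its own where there are three numbers: the shift along the world's x, y, z in cm, then the turn about the world's z in degrees, then the finger opening in cm, from 0 to 8.54. In form: [[[tx, ty, tz], roll, claw], ...]. A call has 1 to 10 rows; each row is the pose to reach, as a shift and turn from the pose commanded when the call began; what a row does not reach only later rows make up. A row lasts 1/10 s, in which the tool goes at most 50 mm and 8.59 degrees, less where a joint would pass 70% of its speed; a pose out of reach is approached as far as the arm can. A call with a gripper value outside its range is refused whole. The fingers move at their own pace and stop on an object; FORCE is the grip in N (left out, the last holds). Time passes only in rows, so rows that repeat a pose let the fingers close. It gives the time, the measured TCP pose, the force, the opening and the grip force at its end, in the units of the state.
- env.observe(): the state, without advancing time (a new reading comes with each control period).
- camera(name): name is "scene" or "top" or "wrist"; returns a dict with "color" (400x640x3 uint8, red, green, blue), "depth" (400x640 float32, mm along the optical axis (not along the pixel's ray), 0 where there is no reading), "fx", "fy", "cx", "cy" (pixels), "extrinsics" (4x4, takes a point from world to camera coordinates). Camera axes: x right, y up, looking along -z (the intrinsics and any distortion apply to the point x, -y, -z); pixel columns grow to the right and rows downward; lengths in mm; the calibration is good to about 2 mm. A picture is of the moment at which its call begins.
- env.close_job(): hands the job in; it is judged then, once.
The state is a dict: "t": time; "joint_positions": joint angles; "joint_velocities": joint speeds; "joint_torque": joint torques, N m; "tcp_pos": TCP position; "tcp_rot": TCP orientation; "ft_force": force on the tool from outside, world axes, zero at the start; "ft_torque": the same for the moment, N m; "gripper_width": finger opening in mm; "finger_force": force on a finger pad.
Only numpy, scipy, OpenCV 4.12 (cv2) and the standard library are available. Lean on these libraries where they do the work, as an engineer would, in place of code of your own. Each camera call takes 0.05 s, during which the arm holds its last target. There are 200 camera calls.

## Working session

There is one attempt and no reset: what is moved stays moved. The work goes in short steps, Python scripts to look and compute and a shell command to move; the robot and the scene stay as the last step left them, time stands still between calls to the robot, and variables do not carry over. Pictures are saved under pics/ and viewed, at most 10 in all, crops included, and the job is handed in when it is done.

```bash
ls; mkdir -p pics; python3 - <<'E'
from plant import env,camera
import cv2,numpy as np
for n in("scene","top"):
    c=camera(n); cv2.imwrite(f"pics/{n}1.png",c["color"][:,:,::-1]); np.savez(f"pics/{n}1.npz",**c)
    print(n,c["fx"],c["cx"],c["cy"],np.round(c["extrinsics"],3).tolist(),[k for k in c])
s=env.observe();print(s)
E
```

```text
pics
scene 433.7906307567256 313.2956319923633 204.80940356003552 [[0.575, 0.818, 0.014, -388.524], [-0.494, 0.334, 0.803, 216.327], [0.652, -0.468, 0.596, -1521.484], [0.0, 0.0, 0.0, 1.0]] ['color', 'depth', 'fx', 'fy', 'cx', 'cy', 'extrinsics']
top 518.7870200017973 315.22959495374784 202.7900973160562 [[-0.007, -1.0, -0.01, 91.762], [0.985, -0.009, 0.175, -569.506], [-0.175, -0.009, 0.985, -1406.726], [0.0, 0.0, 0.0, 1.0]] ['color', 'depth', 'fx', 'fy', 'cx', 'cy', 'extrinsics']
{'t': 0.1, 'joint_positions': array([-1.09649543,  0.50826922, -0.23754135,  1.50099533,  0.12571433,
        1.14890949, -0.15481874]), 'joint_velocities': array([ 1.40785090e-03, -3.21578407e-03, -1.12546624e-03, -2.55452013e-03,
        5.61601726e-04, -1.27446308e-05, -1.92595535e-03]), 'joint_torque': array([-5.69058364e-03, -6.21829891e+01, -2.19496630e+00, -2.50207150e+01,
        1.25033373e-02,  7.78087531e-03, -1.19528579e-05]), 'tcp_pos': array([225.31591315, 582.80356515, 403.92008659]), 'tcp_rot': array([ 1.83355562e-01,  9.83046339e-01, -7.84873769e-04, -1.29464165e-04]), 'ft_force': array([-0.24892603,  0.65026421, -0.72354387]), 'ft_torque': array([ 0.03142285, -0.01158323,  0.00633377]), 'finger_force': 0.0, 'gripper_width': 85.46018026359167}
```

View pics/scene1.png

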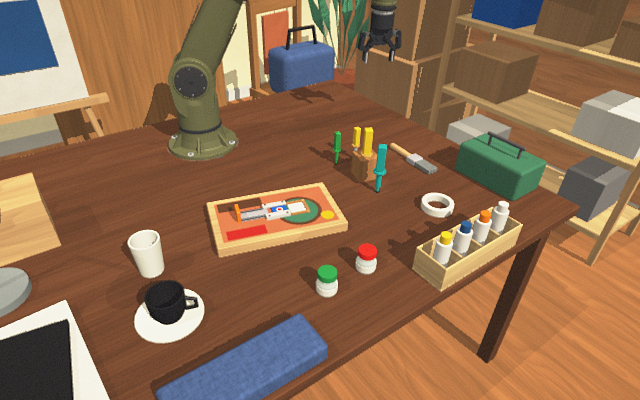

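View pics/top1.png

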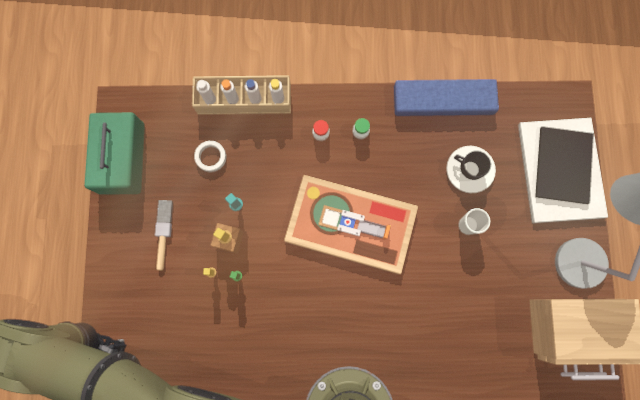

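The scene and top views show four stick-like things. Large yellow stick in a wooden stand: top (223,236), scene (367,142). Small yellow: top (209,271), scene (357,138). Green: top (236,275). Turquoise: top (234,201). I choose the large yellow one in the stand. On the panel, the lug is near top (388,233) and the pale seat near (331,218).

```bash
cat > h.py <<'E'
import numpy as np,cv2
def load(n): return dict(np.load(f"pics/{n}.npz"))
def ray(c,u,v):
    E=c["extrinsics"];R=E[:3,:3]
    d=R.T@np.array([(u-c["cx"])/c["fx"],-(v-c["cy"])/c["fy"],-1.])
    return -R.T@E[:3,3],d
def onz(c,u,v,z):
    o,d=ray(c,u,v);return o+d*(z-o[2])/d[2]
def tri(c1,p1,c2,p2):
    o1,d1=ray(c1,*p1);o2,d2=ray(c2,*p2)
    s=np.linalg.lstsq(np.c_[d1,-d2],o2-o1,rcond=None)[0]
    a=o1+d1*s[0];b=o2+d2*s[1];return (a+b)/2,np.linalg.norm(a-b)
def cloud(c):
    v,u=np.mgrid[:400,:640];D=c["depth"]
    P=np.stack([(u-c["cx"])/c["fx"]*D,-(v-c["cy"])/c["fy"]*D,-D],-1)
    E=c["extrinsics"];return (P-E[:3,3])@E[:3,:3]
def blobs(c,lo,hi,box,amin=6):
    h=cv2.cvtColor(c["color"],cv2.COLOR_RGB2HSV);m=cv2.inRange(h,np.array(lo),np.array(hi))
    k=np.zeros_like(m);x0,y0,x1,y1=box;k[y0:y1,x0:x1]=m[y0:y1,x0:x1]
    n,l,s,ce=cv2.connectedComponentsWithStats(k)
    return [(s[i,:5].tolist(),ce[i].round(1).tolist(),l==i) for i in range(1,n) if s[i,4]>=amin]
E
python3 - <<'E'
from h import *
t=load("top1");s=load("scene1")
for n,c,b in(("top",t,(200,170,420,290)),("scene",s,(200,110,400,260))):
    P=cloud(c)
    for name,lo,hi in(("yellow",(22,120,120),(32,255,255)),("orange",(8,200,150),(18,255,255)),("blue",(100,120,60),(125,255,255)),("red",(0,190,120),(4,255,255))):
        for st,ce,m in blobs(c,lo,hi,b):
            q=P[m&(c["depth"]>0)]
            print(n,name,st,ce,np.median(q,0).round(),"zmax",q[:,2].max().round() if len(q) else None)
a=cv2.resize(t["color"][170:280,280:425],None,fx=4,fy=4,interpolation=cv2.INTER_CUBIC)
b=cv2.resize(s["color"][110:200,320:400],None,fx=4,fy=4,interpolation=cv2.INTER_CUBIC)
w=np.zeros((440,580+200,3),np.uint8);w[:,:580]=a
b=cv2.resize(b,(200,225));w[:225,580:]=b
d=cv2.resize(t["color"][190:290,190:280],(200,215),interpolation=cv2.INTER_CUBIC);w[225:440,580:]=d
cv2.imwrite("pics/crop1.png",w[:,:,::-1])
E
```

```text
top yellow [308, 188, 11, 11, 94] [312.9, 192.7] [602.  94.  31.] zmax 39.0
top yellow [214, 228, 11, 11, 74] [218.8, 232.9] [474. 335. 161.] zmax 166.0
top yellow [203, 268, 7, 7, 42] [206.4, 271.0] [379. 375. 113.] zmax 119.0
scene yellow [353, 127, 8, 19, 118] [356.4, 135.8] [386. 370.  89.] zmax 118.0
scene yellow [363, 127, 10, 29, 230] [367.5, 140.7] [484. 330. 128.] zmax 166.0
scene yellow [321, 211, 13, 8, 86] [327.1, 214.3] [606.  93.  33.] zmax 36.0
scene orange [234, 204, 7, 19, 70] [237.1, 212.4] [ 498. -113.   60.] zmax 69.0
scene blue [271, 205, 16, 7, 46] [278.1, 207.9] [511.  -2.  37.] zmax 41.0
scene red [226, 225, 41, 15, 331] [246.2, 232.1] [ 549. -118.   32.] zmax 35.0
scene red [358, 243, 19, 17, 261] [367.0, 251.3] [795.  66.  60.] zmax 65.0
```

View pics/crop1.png

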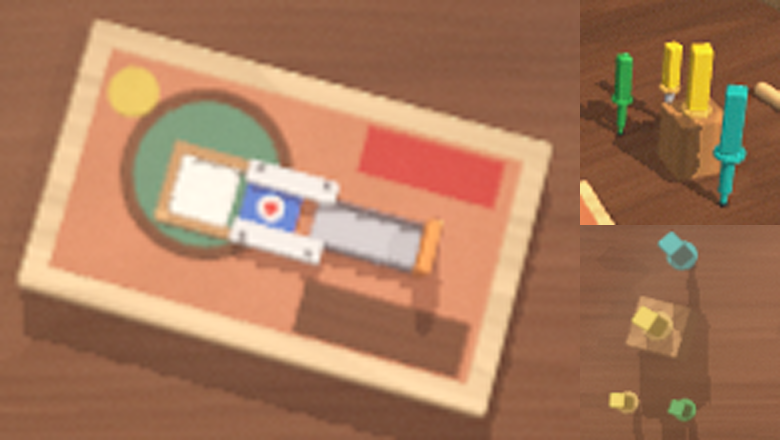

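The crop confirms it: the larger yellow stick with brass collar sits in the wooden block. The panel's corners and orange lug are clear (lug top near top-image (387,232)), and the tile with its dot is between the rails near (347.5,222).

```bash
python3 - <<'E'
from h import *
t=load("top1");s=load("scene1")
f=lambda x,y:(280+(x+.5)/4-.5,170+(y+.5)/4-.5)
C=[onz(t,*f(*p),30) for p in((97,20),(550,145),(485,415),(20,285))]
C=np.array(C);c=C.mean(0);print(C.round(),c.round(1))
print([np.linalg.norm(C[i]-C[i-1]).round() for i in range(4)])
y=(C[0]+C[3]-C[1]-C[2]);y/=np.linalg.norm(y);x=np.array([y[1],-y[0],0]);print("y",y,"x",x,"ang",np.degrees(np.arctan2(y[1],y[0])))
for n,p,z in(("seat",(205,190),30),("lugtop",(430,238),65),("dot",(270,208),36)):
    q=onz(t,*f(*p),z);print(n,q.round(1),"panel",((q-c)@x).round(1),((q-c)@y).round(1))
print("lug tri",tri(t,f(430,238),s,(237.5,205)))
print("dot tri",tri(t,f(270,208),s,(279,210)))
print("stick top tri",tri(t,(218.8,232.9),s,(367.5,129)))
P=cloud(t)
for b in((34,20,60),):
    m=(P[...,2]>150)&(P[...,2]<172)&(P[...,0]>430)&(P[...,0]<540)&(P[...,1]>290)&(P[...,1]<380);q=P[m];print(m.sum(),q.mean(0),cv2.minAreaRect(q[:,:2].astype(np.float32)))
h=P[230:275,150:190]
E
```

```text
[[ 657.  119.   30.]
 [ 562. -202.   30.]
 [ 373. -149.   30.]
 [ 466.  174.   30.]] [514.3 -14.3  30. ]
[np.float64(198.0), np.float64(335.0), np.float64(197.0), np.float64(337.0)]
y [0.27882797 0.96034106 0.        ] x [ 0.96034106 -0.27882797  0.        ] ang 73.80973295883555
seat [532.2  43.3  30. ] panel 1.1 60.4
lugtop [ 492.3 -110.3   65. ] panel 5.6 -98.3
dot [518.1  -2.2  36. ] panel 0.2 12.7
lug tri (array([ 491.02494451, -108.1753707 ,   77.18925474]), np.float64(1.1752352384533682))
dot tri (array([518.46940904,  -2.33767098,  33.3842925 ]), np.float64(0.09156904958817878))
stick top tri (array([473.85413839, 334.37203698, 160.5997114 ]), np.float64(1.1676694050617005))
91 [474.21513159 333.68076225 160.02672965] ((474.42755126953125, 334.1977233886719), (23.912492752075195, 23.654603958129883), 59.10335922241211)
```

```bash
python3 -m pendant '[[[25,-73,0],-85,0],[[25,-73,0],-85,0],[[25,-73,0],-85,0],[[25,-73,0],-85,0],[[25,-73,0],-85,0],[[25,-73,0],-85,0],[[25,-73,0],-85,0],[[25,-73,0],-85,0],[[25,-73,0],-85,0],[[25,-73,0],-85,0]]' 40
```

```text
t: 1.1
tcp_pos: [387.3, 107.9, 404.8]
tcp_rot: [0.801, 0.599, 0.0, -0.0]
ft_force: [1.0, 0.5, 0.9]
gripper_width: 0.1
finger_force: 0.0
```

```bash
python3 -m pendant '[[[8.8,-25.4,0],0,0],[[8.8,-25.4,0],0,0],[[8.8,-25.4,0],0,0],[[8.8,-25.4,0],0,0],[[8.8,-25.4,0],0,0],[[8.8,-25.4,-5],0,0],[[8.8,-25.4,-10],0,0],[[8.8,-25.4,-10],0,0],[[8.8,-25.4,-10],0,0]]'
python3 - <<'E'
from plant import env,camera
import cv2,numpy as np
c=camera("wrist"); cv2.imwrite("pics/w1.png",c["color"][:,:,::-1]); np.savez("pics/w1.npz",**c)
print(env.observe()["tcp_pos"],np.round(c["extrinsics"],2).tolist())
E
```

```text
t: 2.0
tcp_pos: [475.1, -143.8, 304.4]
tcp_rot: [0.799, 0.601, -0.001, -0.001]
ft_force: [0.6, -0.8, 0.2]
gripper_width: -0.2
finger_force: 0.0
[ 475.7269139  -143.81657131  305.83447268] [[0.96, -0.28, -0.0, -495.43], [0.26, 0.91, -0.32, 16.04], [0.09, 0.31, 0.95, -284.31], [0.0, 0.0, 0.0, 1.0]]
```

View pics/w1.png

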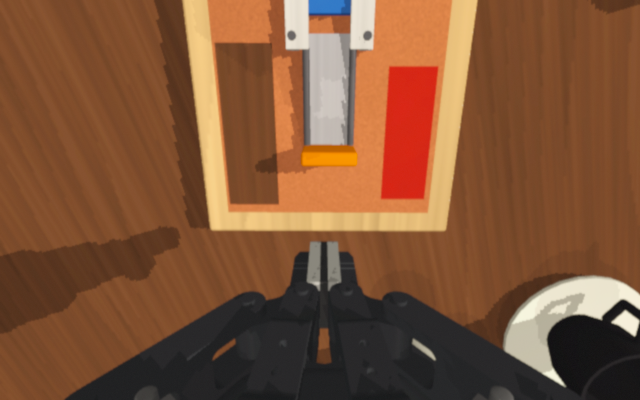

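The wrist view is aligned with the panel: lug at (303–356, 146–165), blade and rails ahead, closed fingers centred behind it.

```bash
python3 - <<'E'
from h import *
c=load("w1")
ctr=np.array([514.3,-14.3,0]);y=np.array([.2788,.9603,0]);x=np.array([.9603,-.2788,0])
pr=lambda q:(round((q-ctr)@x,1),round((q-ctr)@y,1))
for n,u,v,z in(("lugtopL",303,152,65),("lugtopR",356,152,65),("lugtopM",329.5,152,65),("rear bottom",329.5,165,30),("edgeL",209,231,30),("edgeR",447,230,30)):
    q=onz(c,u,v,z);print(n,q.round(1),pr(q))
P=cloud(c);q=P[140:165:3,330];print(q.round(0).tolist())
print(pr(np.array([475.7,-143.8,0])))
im=c["color"][142:168,330];print(im[:, :].tolist())
E
```

```text
lugtopL [ 472.4 -101.6   65. ] (np.float64(-15.9), np.float64(-95.5))
lugtopR [ 506.1 -111.4   65. ] (np.float64(19.2), np.float64(-95.5))
lugtopM [ 489.2 -106.5   65. ] (np.float64(1.6), np.float64(-95.5))
rear bottom [ 485.1 -123.2   30. ] (np.float64(2.3), np.float64(-112.8))
edgeL [ 372.2 -149.7   30. ] (np.float64(-98.7), np.float64(-169.7))
edgeR [ 564.4 -204.3   30. ] (np.float64(101.1), np.float64(-168.5))
[[491.0, -104.0, 36.0], [490.0, -106.0, 37.0], [490.0, -106.0, 44.0], [490.0, -107.0, 54.0], [489.0, -107.0, 62.0], [489.0, -109.0, 64.0], [488.0, -110.0, 66.0], [488.0, -112.0, 66.0], [487.0, -114.0, 66.0]]
(np.float64(-1.0), np.float64(-135.1))
[[193, 184, 177], [192, 177, 167], [188, 153, 133], [183, 112, 66], [182, 95, 0], [183, 95, 0], [184, 95, 0], [185, 96, 0], [186, 97, 0], [196, 103, 0], [218, 119, 0], [240, 138, 0], [247, 147, 0], [248, 150, 0], [248, 150, 0], [248, 150, 0], [248, 150, 0], [248, 149, 0], [248, 148, 0], [248, 148, 0], [248, 147, 0], [247, 145, 0], [240, 139, 0], [225, 126, 0], [214, 121, 43], [218, 129, 68]]
```

```bash
python3 -m pendant '[[[0,0,-4],0,0],[[0,0,-8],0,0],[[0,0,-9],0,0],[[0.15,0.4,-9],0,0],[[0.5,1.4,-9],0,0],[[0.75,2.4,-9],0,0],[[1,3.4,-9],0,0],[[1.3,4.4,-9],0,0],[[1.55,5.3,-9],0,0],[[1.55,5.3,-9],0,0]]'
```

```text
t: 3.05
tcp_pos: [491.5, -89.8, 215.1]
tcp_rot: [0.799, 0.602, 0.0, 0.0]
ft_force: [-0.0, -5.3, 2.6]
gripper_width: 0.2
finger_force: 2.3
```

```bash
python3 -m pendant '[[[0.25,0.9,0],0,0],[[0.45,1.5,0],0,0],[[0.55,1.9,0],0,0],[[0.6,2.1,0],0,0],[[0.6,2.1,0],0,0]]'
```

```text
t: 3.55
tcp_pos: [497.0, -70.7, 215.0]
tcp_rot: [0.8, 0.601, -0.0, 0.001]
ft_force: [0.3, -7.2, 3.7]
gripper_width: -0.0
finger_force: 3.0
```

```bash
python3 -m pendant '[[[0.05,0.2,0],0,0],[[0.1,0.4,0],0,0],[[0.1,0.4,0],0,0]]'; python3 -m pendant '[[[0.05,0.2,0],0,0],[[0.1,0.3,0],0,0],[[0.1,0.3,0],0,0]]'
```

```text
t: 3.85
tcp_pos: [498.0, -67.2, 215.0]
tcp_rot: [0.8, 0.6, -0.0, 0.001]
ft_force: [1.7, -7.2, 3.7]
gripper_width: -0.2
finger_force: 3.1
t: 4.15
tcp_pos: [498.2, -66.5, 215.0]
tcp_rot: [0.801, 0.599, -0.001, 0.002]
ft_force: [-2.6, -14.9, 5.4]
gripper_width: 0.1
finger_force: 7.2
```

Hard stop reached (force jumped from 7 to 15 N). Back off, then lift and look.

```bash
python3 -m pendant '[[[-0.4,-1.3,0],0,0],[[-1,-3.5,0],0,0],[[-1.7,-6,0],0,0],[[-2.4,-8.2,0],0,0],[[-2.4,-8.2,0],0,0],[[-2.4,-8.2,5],0,0],[[-2.4,-8.2,10],0,0],[[-1,-3,14],0,0],[[0,0,14],0,0],[[0,0,14],0,0]]'
python3 - <<'E'
from plant import env,camera
from h import *
c=camera("wrist");t=camera("top")
np.savez("pics/w2.npz",**c);np.savez("pics/t2.npz",**t);print(env.observe()["tcp_pos"])
a=np.vstack([c["color"][:200],cv2.resize(t["color"][170:280,280:425],(527,400),interpolation=cv2.INTER_CUBIC)[:, :].copy().repeat(1,0)[:, :527] if 0 else cv2.copyMakeBorder(cv2.resize(t["color"][170:280,280:425],(527,400)),0,0,0,113,cv2.BORDER_CONSTANT)])
cv2.imwrite("pics/c2.png",a[:,:,::-1])
E
```

```text
t: 5.15
tcp_pos: [500.7, -55.3, 355.9]
tcp_rot: [0.796, 0.605, 0.002, -0.001]
ft_force: [-0.1, 0.1, -0.9]
gripper_width: 0.1
finger_force: 0.0
[498.778276   -60.50729583 354.45666953]
```

View pics/c2.png

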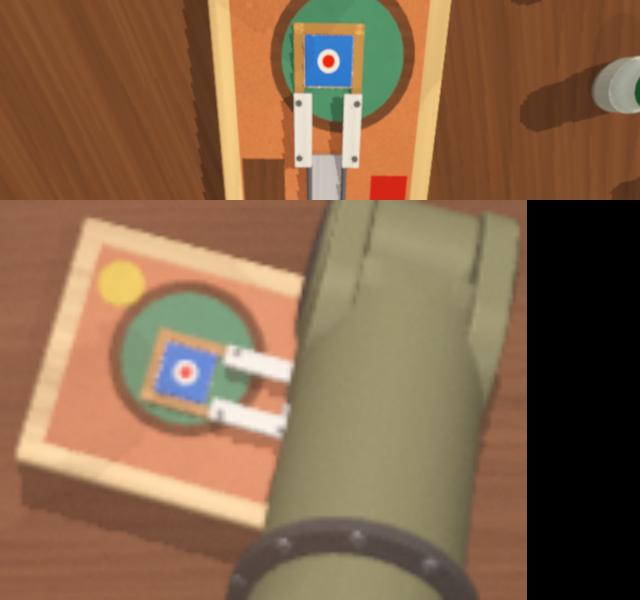

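Tile sits squarely in its place (dot at wrist (328.5,61), top ≈(331,217)); the slide has sprung back. Next, measure the dot and move near the stick.

```bash
python3 - <<'E'
from h import *
c=load("w2");t=load("t2")
p=[]
for n,k,b in(("w",c,(290,20,370,100)),("t",t,(315,205,345,232))):
    for st,ce,m in blobs(k,(0,130,120),(6,255,255),b): print(n,st,ce,cloud(k)[m].mean(0).round(1),onz(k,*ce,36).round(1))
E
python3 -m pendant '[[[5,34.5,5],75,5],[[5,34.5,5],75,5],[[5,34.5,5],75,5],[[5,34.5,5],75,5],[[5,34.5,5],75,5],[[5,34.5,5],75,5],[[5,34.5,5],75,5],[[5,34.5,5],75,5],[[5,34.5,5],75,5],[[5,34.5,5],75,5]]' 40
python3 - <<'E'
from plant import env,camera
from h import *
c=camera("wrist")
np.savez("pics/w3.npz",**c);print(env.observe()["tcp_pos"])
cv2.imwrite("pics/w3.png",c["color"][:,:,::-1])
E
```

```text
w [323, 55, 11, 13, 116] [328.1, 60.9] [532.4  42.6  36.8] [532.4  42.6  36. ]
t [330, 216, 2, 3, 6] [330.5, 217.0] [531.7  44.5  35.8] [531.7  44.5  36. ]
t: 6.25
tcp_pos: [549.0, 281.0, 403.3]
tcp_rot: [0.268, 0.963, -0.001, -0.001]
ft_force: [-0.7, 0.5, -0.4]
gripper_width: 50.3
finger_force: 0.0
[549.01288713 280.74141426 403.55215476]
```

View pics/w3.png

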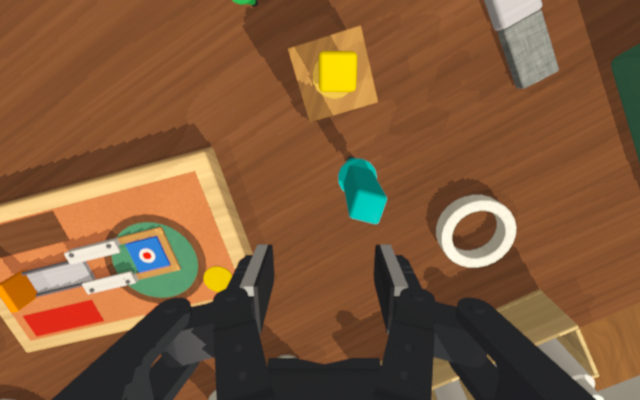

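The stick's square top is at (337,72), aligned with the fingers; the slide's lug (15,293) is back at rest and the tile stayed at the seat.

```bash
python3 - <<'E'
from h import *
c=load("w3");t=load("top1");P=cloud(c)
for st,ce,m in blobs(c,(26,200,200),(32,255,255),(300,30,380,110)):
    q=P[m&(P[...,2]>155)];print(st,ce,q.mean(0).round(1),cv2.minAreaRect(q[:,:2].astype(np.float32)),onz(c,*ce,161).round(1),tri(c,ce,t,(218.8,232.9)))
for st,ce,m in blobs(c,(0,180,150),(6,255,255),(130,240,165,275)): print("dot",onz(c,*ce,36).round(1))
E
```

```text
[321, 53, 36, 38, 1317] [337.9, 71.4] [475.2 334.2 161.4] ((475.3470764160156, 334.37237548828125), (21.566650390625, 21.718488693237305), 58.84540939331055) [475.1 334.2 161. ] (array([474.68477984, 334.65000213, 159.7808069 ]), np.float64(1.0453755605726784))
dot [532.2  42.2  36. ]
```

```bash
python3 -m pendant '[[[-7.4,5.3,0],0,5],[[-7.4,5.3,0],0,5],[[-7.4,5.3,-2],0,5],[[-7.4,5.3,-4],0,5],[[-7.4,5.3,-4],0,5],[[-7.4,5.3,-4],0,5]]'
```

```text
t: 6.9
tcp_pos: [475.2, 334.2, 364.7]
tcp_rot: [0.27, 0.963, -0.001, -0.0]
ft_force: [-0.2, -0.0, 0.1]
gripper_width: 50.3
finger_force: 0.0
```

```bash
python3 -m pendant '[[[0,0,-4],0,5],[[0,0,-7],0,5],[[0,0,-8],0,5],[[0,0,-8],0,5],[[0,0,-8],0,0],[[0,0,-8],0,0],[[0,0,-8],0,0],[[0,0,-8],0,0]]' 50
```

```text
t: 7.7
tcp_pos: [475.4, 335.2, 286.5]
tcp_rot: [0.268, 0.963, 0.001, 0.001]
ft_force: [0.2, -0.6, 6.4]
gripper_width: 23.2
finger_force: 51.0
```

```bash
python3 -m pendant '[[[0,0,2],0,0],[[0,0,5],0,0],[[0,0,8],0,0],[[0,0,11],0,0],[[0,0,13],0,0],[[0,0,13],0,0],[[0,0,13],0,0],[[0,0,13],0,0]]'; python3 - <<'E'
from plant import env
s=env.observe();print(s["tcp_pos"],s["ft_force"],s["ft_torque"])
E
```

```text
t: 8.5
tcp_pos: [474.5, 334.7, 413.5]
tcp_rot: [0.268, 0.963, -0.001, -0.001]
ft_force: [0.0, -0.3, -0.6]
gripper_width: 23.6
finger_force: 50.2
[474.46177414 334.72924855 413.48046012] [ 0.0387184  -0.30336976 -0.57401678] [-0.03616385  0.014939   -0.03116464]
```

```bash
python3 -m pendant '[[[0,-4,2],0,0],[[0.5,-8,2],0,0],[[1.5,-12,2],0,0],[[3,-16,1],0,0],[[4,-20,0],0,0],[[5,-24,-2],0,0],[[5.5,-27.5,-4],0,0],[[5.8,-29.2,-6],0,0],[[5.8,-29.2,-6],0,0],[[5.8,-29.2,-6],0,0]]'
python3 - <<'E'
from plant import env,camera
from h import *
for n in("wrist","scene","top"):
    c=camera(n);np.savez(f"pics/{n}4.npz",**c);globals()[n]=c
s=env.observe();print(s["tcp_pos"],s["ft_force"],s["gripper_width"])
a=cv2.resize(scene["color"][100:240,200:360],(480,420),interpolation=cv2.INTER_CUBIC)
b=cv2.resize(wrist["color"],(320,200))
w=np.zeros((420,800,3),np.uint8);w[:,:480]=a;w[:200,480:]=b;w[200:420,480:]=cv2.resize(top["color"][170:280,280:425],(320,220));cv2.imwrite("pics/c4.png",w[:,:,::-1])
E
```

```text
t: 9.5
tcp_pos: [532.6, 43.2, 353.7]
tcp_rot: [0.269, 0.963, -0.0, -0.001]
ft_force: [0.1, 0.9, -1.0]
gripper_width: 23.3
finger_force: 49.9
[532.92303341  44.48343056 355.22036952] [-0.4034902   0.33272322 -0.98283106] 23.66644286483702
```

View pics/c4.png

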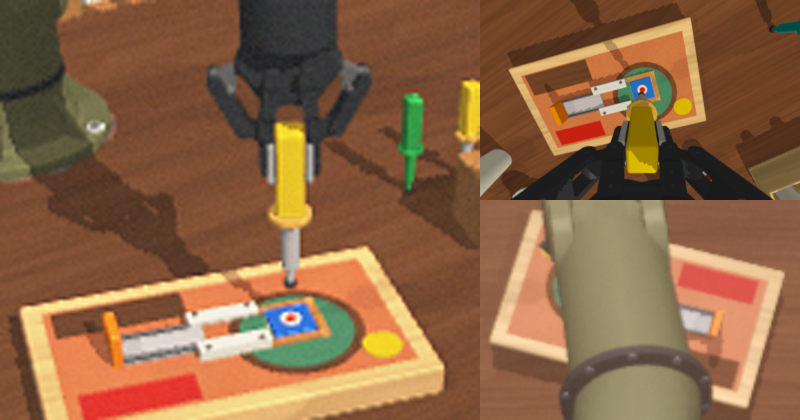

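The stick hangs upright above the dot: foot at scene ≈(296.7,194), and in the wrist view just below the dot near (324,190). Triangulate the foot.

```bash
python3 - <<'E'
from h import *
w=load("wrist4");s=load("scene4")
def dark(c,b):
    for st,ce,m in blobs(c,(0,0,0),(179,255,70),b,4): print(st,ce,cloud(c)[m].mean(0).round(0))
print("wrist");dark(w,(300,165,350,205));print("scene");dark(s,(285,183,310,202))
for n,c,b in(("w",w,(300,165,350,205)),("s",s,(285,195,310,215))):
    for st,ce,m in blobs(c,(0,150,120),(6,255,255),b,3): print(n,"dot",st,ce,onz(c,*ce,36).round(1))
cv2.imwrite("pics/c5.png",np.hstack([cv2.resize(w["color"][160:220,290:360],(420,360),interpolation=cv2.INTER_NEAREST),cv2.resize(s["color"][160:220,265:325],(360,360),interpolation=cv2.INTER_NEAREST)])[:,:,::-1])
E
```

```text
wrist
[317, 185, 12, 5, 33] [322.4, 186.7] [527.  44.  77.]
scene
w dot [320, 175, 10, 10, 78] [324.3, 179.2] [532.6  42.6  36. ]
s dot [296, 205, 2, 2, 4] [296.5, 205.5] [530.8  45.6  36. ]
```

View pics/c5.png

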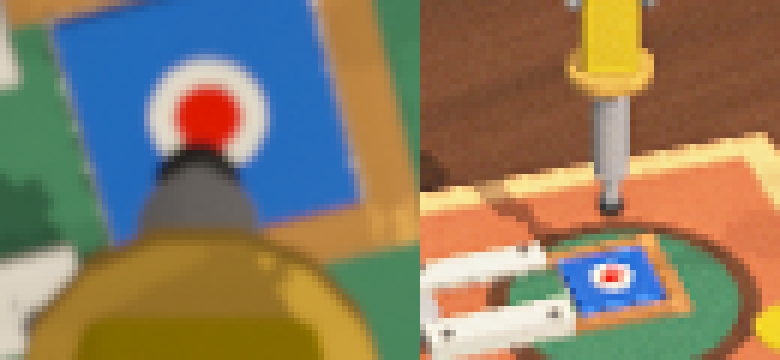

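The close view shows the foot's edge right below the red dot in the wrist view (crop (205,150)), and directly above it in the scene view (crop (610,208)).

```bash
python3 - <<'E'
from h import *
w=load("wrist4");s=load("scene4")
print(tri(w,(323.7,190.5),s,(296.3,194.6)))
for z in(70,75,80): print(z,onz(w,323.7,190.5,z).round(1),onz(s,296.3,194.6,z).round(1))
from plant import env
o=env.observe();print(o["tcp_pos"],o["ft_force"])
E
```

```text
(array([531.87010284,  43.50655489,  73.62596931]), np.float64(1.9744939230875964))
70 [532.3  42.1  70. ] [528.1  47.1  70. ]
75 [531.   42.9  75. ] [534.   43.3  75. ]
80 [529.6  43.8  80. ] [540.   39.4  80. ]
[532.92303341  44.48343056 355.22036952] [-0.4034902   0.33272322 -0.98283106]
```

```bash
cat > avg.py <<'E'
from plant import env,camera
import numpy as np
F=[];Z=[]
for i in range(12):
    camera("wrist");s=env.observe();F.append(s["ft_force"]);Z.append(s["tcp_pos"])
F=np.array(F);print("t",s["t"],"F",F.mean(0).round(2),"sd",F.std(0).round(2),"tcp",np.mean(Z,0).round(1),np.std(Z,0).round(1))
E
python3 -m pendant '[[[0,0,-1.5],0,0],[[0,0,-2.5],0,0],[[0,0,-3],0,0],[[0,0,-3],0,0]]'; python3 avg.py
python3 -m pendant '[[[0,0,-0.5],0,0],[[0,0,-1],0,0],[[0,0,-1],0,0],[[0,0,-1],0,0]]'; python3 avg.py
```

```text
t: 10.05
tcp_pos: [532.6, 43.4, 324.2]
tcp_rot: [0.268, 0.963, -0.0, -0.001]
ft_force: [1.0, 0.8, -0.7]
gripper_width: 23.6
finger_force: 50.1
t 10.65 F [-0.16 -0.25 -1.25] sd [0.34 0.45 0.53] tcp [532.9  43.  325. ] [0.1 0.1 0.2]
t: 11.05
tcp_pos: [532.8, 42.9, 314.4]
tcp_rot: [0.268, 0.963, -0.0, -0.0]
ft_force: [-0.5, -0.6, 1.0]
gripper_width: 23.6
finger_force: 50.3
t 11.65 F [-0.22 -0.13 -0.05] sd [0.56 0.44 0.51] tcp [532.7  42.9 314.7] [0. 0. 0.]
```

```bash
python3 -m pendant '[[[0,0,-0.2],0,0],[[0,0,-0.35],0,0],[[0,0,-0.35],0,0],[[0,0,-0.35],0,0]]'; python3 avg.py; python3 - <<'E'
from plant import camera
from h import *
w=camera("wrist");s=camera("scene")
cv2.imwrite("pics/c6.png",np.hstack([cv2.resize(w["color"][160:220,290:360],(420,360),interpolation=cv2.INTER_NEAREST),cv2.resize(s["color"][165:225,265:325],(360,360),interpolation=cv2.INTER_NEAREST)])[:,:,::-1])
E
```

```text
t: 12.05
tcp_pos: [532.9, 42.9, 311.2]
tcp_rot: [0.268, 0.963, 0.0, 0.0]
ft_force: [0.4, 0.9, 1.3]
gripper_width: 23.7
finger_force: 50.4
t 12.65 F [-0.23  0.04  0.71] sd [0.48 0.34 0.48] tcp [532.9  42.9 311.2] [0. 0. 0.]
```

View pics/c6.png

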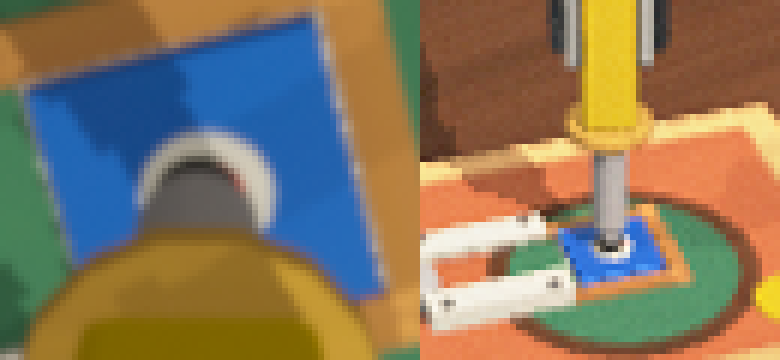

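The foot covers the red dot and is centred in the white disc to within about 1 mm. The tip is in about 6.5–7 mm, so I go half a millimetre deeper and hand in.

```bash
python3 -m pendant '[[[0,0,-0.05],0,0],[[0,0,-0.05],0,0],[[0,0,-0.05],0,0],[[0,0,-0.05],0,0]]'; python3 avg.py; python3 -c "
from plant import env
print(env.close_job())"
```

```text
t: 13.15
tcp_pos: [532.9, 42.9, 310.7]
tcp_rot: [0.268, 0.963, 0.0, 0.0]
ft_force: [-0.3, 0.7, 1.7]
gripper_width: 23.8
finger_force: 50.4
t 13.75 F [ 0.05 -0.06  1.19] sd [0.58 0.38 0.64] tcp [532.9  42.9 310.7] [0. 0. 0.]
the job is handed in; nothing more can be done
None
```

I handed the job in at 13.75 s: the tile is on its place, the slide has sprung back, and the yellow press stick is held upright on the red dot at about 2.4 N with the tip about halfway in; no verdict was returned.

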